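# Dock the teaspoon tray behind its gravity catch

## Task

The teaspoon tray was left out beside the hob: take it by its blue handle, set it on the worktop at the open end of its wooden holder and slide it in along the worktop, so that its own rim lifts the red catch, until it is fully home and the catch has dropped behind it by itself; then let go. Push gently, never ram the tray against the holder, do not touch the holder or the catch with the robot, and leave the salt shaker and the two spice jars standing where they are.

Things in the scene. Friction and masses are not known exactly. Their poses are not given: they have to be found in the camera images.
- tray_handle (a point): Grip point of the loose white tray: tray centre, 55 mm above its underside. The handle is a blue upright plate on the centre line, 80 long, 12 thick, top 70 above the underside. x along tray and plate, y across, z up. The tray starts flat on the worktop, to the left of the holder, its length within 0.7 rad of the holder's x.
- tray: White teaspoon tray, 160 long (x) x 120 wide (y), rim 28 high and 16 broad along the sides, about 0.4 kg, two teaspoons fixed in it. Origin: centre of the underside. Both ends are alike, either may go in first.
- holder: Fixed holder: two wooden rails and a back wall, no floor. Origin on the worktop midway between the rails where they begin (mouth); x points into the holder, y left of that, z up. Rails 22 high, inner faces at y = +-63 mm (3 mm play each side), x = 0 to 270; flared ends in front widen to +-79 mm at x = -30. An aluminium adjuster lies on the left rail, up to 58 high at the catch pin.
- holder_home (a point): Point of the holder at x = 142, y = 0, z = 55 mm: where tray_handle ends up when latched, give or take 14 mm along x, because the adjuster (carrying catch and buffer together) is clamped anywhere within +-14 mm and its setting is not reported. Let go, the tray may creep back up to 5 mm onto the catch.
- holder_back (a point): Middle of the holder's back wall (inner face). In front of it on the adjuster is a sprung rubber buffer. The tray meets it 1 mm short of latched; it must go in 6 mm (2 to 4 N, plus 1 to 5 N sliding friction of the tray on the worktop) for the catch to drop, and is hard at 10 mm (5 N). Over 20 N between tray and holder is ramming.
- catch (a joint): Red hinged gravity catch, a bar sloping down and inward from its pin (holder x = 12 +-14, z = 48 mm) over the tray's left rim (y = 47 to 57 mm): 0 rad = hanging, tip 50 mm past the pin and 16 mm above the worktop, blocking the tray; grows when lifted. On the rim it reads about 0.2 to 0.3; 80 g, falls to 0 by itself once the tray's rear end is past the tip.
- salt_shaker_mid (a point): Centre (half-way up) of the loose salt shaker, 44 across, 90 high, standing beyond the holder; bystander.
- spice_jar_mid (a point): Centre (half-way up) of a loose spice jar with black cap, 41 across, 105 high, standing beyond the holder; bystander.
- spice_jar_b_mid (a point): Centre (half-way up) of another loose spice jar with black cap and blue label, 41 across, 105 high, standing beyond the holder; bystander.

How it is judged:
On the way, in this order (a step that is already met when the one before it is completed fails the run):
1. the tray, flat on the worktop between the rails, holds the catch up with its rim (value of joint catch above 0.12 rad and x of tray_handle in the frame of holder between -0.03 and 0.12 m and height (world z) of tray_handle below 0.064 m and angle between tray's own z axis and vertical below 0.1 rad), for 0.1 s.
2. the tray is home and the catch has dropped behind it (value of joint catch below 0.05 rad and x of tray_handle in the frame of holder above 0.12 m), for 0.2 s.
At the end, for the whole second after the job is handed in: The tray lies at rest, flat on the worktop (within 0.06 rad, handle point below 60 mm) and in line with the rails (within 0.12 rad), its centre more than 120 mm inside the mouth of the holder, with the catch hanging down behind it (below 0.05 rad) (all of step 2 and angle between the x axis of tray and the x axis of holder, either way round below 0.12 rad and angle between tray's own z axis and vertical below 0.06 rad and height (world z) of tray_handle below 0.06 m and linear speed of tray below 0.01 m/s); the robot touches nothing.
It fails at once if the tray is rammed or forced: more than 20 N between tray and holder (with catch and buffer) (contact force between tray and holder above 20 N).
It fails at once if the robot touches the holder, its catch or its buffer (over 1 N) (contact force between any of the fingers, the arm and holder above 1 N).
It fails at once if a bystander is moved by more than 20 mm or tipped (distance of any of salt_shaker_mid, spice_jar_mid, spice_jar_b_mid from where it was at the start of the episode above 0.02 m).
It also fails if it takes over 72 s, if anything falls off the work surface, if the arm or the gripper's body presses on something with over 40 N, if the wrist force passes 120 N, or if a joint passes its speed limit or range.

## Robot

A 6-joint arm with a two-finger parallel gripper is mounted at the origin on a cart in front of the work surface, level with it; the furniture and walls round the work are solid. World frame = base frame: x ahead of the robot, y to its left, z up, the work surface at z = 0. Lengths are in m, angles in rad, forces in N, time in s.
With the tool pointing down it reaches from about 0.25 to 0.725 m from the base axis. Payload 4 kg.
Tool frame: the origin (TCP) lies midway between the tips of the shut fingers; the grasp point (between the pads) lies 19 mm behind it; z points along the fingers, y is the direction in which the jaws open and shut (so a half turn about z gives the same grasp; the last joint's range is limited). The gripper opens to 85 mm and grips with 20 to 120 N. Pads are 22 mm wide; open, the fingers measure 114 mm over their backs; the gripper's body (76 mm by 85 mm) begins 54 mm behind the grasp point. The pads swing forward as they close: fully open they stand 13 mm farther back than shut.
Start: joints at [-1.337, 0.241, 0.005, 1.335, 0, 1.571], TCP at [0.116, -0.486, 0.231] pointing down, gripper open.
Joint ranges: [-2.72, 2.72], [-1.05, 1.87], [-1.09, 1.28], [-1.99, 2.15], [-1.42, 1.44], [-3.14, 3.14]. Speed limits (rad/s): [2.79, 2.79, 3.14, 3.14, 3.14, 3.14].

## Interface

Orientations are given as a unit quaternion [x, y, z, w].
In Python, from workcell import get_obs, camera, camera_model, job_done, masks_of gives the robot as it stands.
- The arm moves only by the tool jog_arm, never from a script. Its argument "deltas" is a list that holds one entry, the list of rows, each a list of 7 numbers: the shift along the tool's x, y, z in mm, then the turn, a rotation vector about the tool's x, y, z in degrees, then the finger opening in mm, from 0 to 85.4. A call has 1 to 5 rows; each row shifts and turns the pose as measured when the row begins, along the tool's axes as they then stand; what a row does not reach is not made up. A row lasts 1/10 s, in which the tool goes at most 50 mm and 8.59 degrees, less where a joint would pass 70% of its speed; a pose out of reach is approached as far as the arm can. A call with a gripper value outside its range is refused whole. The fingers move at their own pace and stop on an object; the grip force is fixed at half the most. Time passes only in rows, so rows that do not move let the fingers close. It gives the time, the measured TCP pose, the force and the opening at its end, in the units of the state.
- get_obs(): the state, without advancing time (a new reading comes with each control period).
- camera(name): name is "scene" or "top" or "wrist"; returns the picture (480x640x3 uint8, red, green, blue); there is no depth.
- camera_model(name): a dict with "fovy" (degrees; the focal length in pixels is half the picture's height over the tangent of half this angle, whatever the lens; pixels are square), "cx", "cy" (the principal point, pixels), "pose" (4x4, takes a point from camera to world coordinates); the wrist camera has in their place "T_tool_cam" (4x4, takes a point from camera to tool coordinates, whose origin is the TCP and whose axes are the flange's). Camera axes: x right, y down, z forward; pixel columns grow to the right and rows downward; lengths in m; the calibration is good to about 2 mm. A picture is of the moment at which its call begins: read the wrist's pose just before it. camera_model takes no time and is no camera call.
- job_done(): hands the job in, once; it reports no verdict.
Trained networks look in the newest picture that a camera, given by its name, has taken for a name from the list of things; names that differ only in an ending like _2 or _b are one class to them, and where a whole thing is asked for, a point or a joint stands for the part that bears it (a point fixed in the world has none). Each returns a list of dicts, best first, with "conf" (0 to 1); they miss things now and then, are a little off and sometimes report something else, mostly with a low value. They report only what shows in the picture. A call takes as long as a camera call.
- masks_of(target, camera): "pixels" (480x640 bool, what is visible of it) and "at" ([column, row] in pixels, amid what is visible of it).
The state is a dict: "clock": time; "joint_pos": joint angles; "joint_vel": joint speeds; "tau": joint torques, N m; "eef_pos": TCP position; "tool_rot": TCP orientation; "ft_force": force on the tool from outside, world axes, zero at the start; "ft_torque": the same for the moment, N m; "grip_width": finger opening in m.
Only numpy, scipy, OpenCV 4.12 (cv2) and the standard library are available. Lean on these libraries where they do the work, as an engineer would, in place of code of your own. Each camera call takes 0.05 s, during which the arm holds its last target. There are 200 camera calls.

## Working session

There is one attempt and no reset: what is moved stays moved. The work goes in short steps, Python scripts to look and compute and a tool call to move; the robot and the scene stay as the last step left them, time stands still between calls to the robot, and variables do not carry over. Pictures are saved under pics/ and viewed, about 8 in all and at most 12, crops included, and the job is handed in when it is done.

Besides the shell and the picture viewer there is one more tool, called after "Call:" as name(argument=value, ...), one argument or row to a line, values as JSON. jog_arm: Moves the arm, as the interface text tells. Its arguments: {"type":"object","properties":{"deltas":{"type":"array"}},"required":["deltas"]}

```bash
mkdir -p pics; cat > h.py <<'E'
import numpy as np, cv2
from scipy.spatial.transform import Rotation as R
from workcell import *
def pose():
    o=get_obs(); T=np.eye(4); T[:3,:3]=R.from_quat(o['tool_rot']).as_matrix(); T[:3,3]=o['eef_pos']; return T
def cam(n):
    m=camera_model(n); P=m['pose'] if 'pose' in m else pose()@np.array(m['T_tool_cam'])
    return m,np.array(P)
def ray(m,P,px,z):
    f=240/np.tan(np.radians(m['fovy'])/2)
    px=np.atleast_2d(px).astype(float)
    d=np.c_[(px[:,0]-m['cx'])/f,(px[:,1]-m['cy'])/f,np.ones(len(px))]@P[:3,:3].T
    return P[:3,3]+d*((z-P[2,3])/d[:,2])[:,None]
def proj(m,P,X):
    f=240/np.tan(np.radians(m['fovy'])/2)
    c=(np.atleast_2d(X)-P[:3,3])@P[:3,:3]
    return np.c_[c[:,0]/c[:,2]*f+m['cx'],c[:,1]/c[:,2]*f+m['cy']]
def save(n,im): cv2.imwrite('pics/'+n,cv2.cvtColor(im,cv2.COLOR_RGB2BGR))
E
python3 - <<'E'
from h import *
o=get_obs(); print(o)
for n in ['top','scene']:
    im=camera(n); save(n+'0.png',im); m,P=cam(n); print(n,m['fovy'],m['cx'],m['cy'],P.round(3).tolist())
    for t in ['tray_handle','tray','holder','catch','salt_shaker_mid','spice_jar_mid']:
        for r in masks_of(t,n):
            ys,xs=np.nonzero(r['pixels']); print(n,t,round(r['conf'],2),np.round(r['at']),len(xs),xs.min(),xs.max(),ys.min(),ys.max())
print(camera_model('wrist'))
E
```

```text
{'clock': 0.0, 'joint_pos': array([-1.33701251e+00,  2.41448746e-01,  3.71310299e-03,  1.33520194e+00,
       -7.85902057e-06,  1.57078953e+00]), 'joint_vel': array([ 0.00222891,  0.00030967, -0.00057297,  0.00113245, -0.00042049,
       -0.0005898 ]), 'tau': array([ 2.28497277e-05, -3.72313857e+01,  2.52411354e+01,  1.69237331e-02,
        5.74030560e-05, -1.51577694e-06]), 'eef_pos': array([ 0.11567967, -0.48577729,  0.23039086]), 'tool_rot': array([ 9.93174950e-01,  1.16629207e-01, -1.28762038e-04, -1.06286422e-03]), 'ft_force': array([ 0.17070238, -0.35361723, -0.43922492]), 'ft_torque': array([-0.00432501, -0.01344758,  0.01059497]), 'grip_width': 0.08530399869214499}
top 51.29291926680625 318.31909158929113 240.30074520404256 [[-0.004, -0.998, 0.067, 0.455], [-1.0, 0.004, 0.005, -0.061], [-0.005, -0.067, -0.998, 1.205], [0.0, 0.0, 0.0, 1.0]]
top tray_handle 0.71 [228. 278.] 3536 193 268 249 308
top tray_handle 0.48 [351. 256.] 119 337 360 248 254
top tray 0.57 [231. 281.] 3570 193 268 249 308
top holder 0.76 [427. 255.] 2177 322 457 235 312
top catch 0.65 [350. 251.] 96 338 360
[... 265 characters left out ...]
6153132246 249.4987724245367 [[-0.89, -0.263, 0.373, 0.098], [-0.456, 0.483, -0.748, 0.784], [0.017, -0.835, -0.549, 0.707], [0.0, 0.0, 0.0, 1.0]]
scene tray 0.96 [294. 359.] 5645 239 348 312 402
scene holder 0.78 [378. 227.] 2336 306 418 205 300
scene salt_shaker_mid 0.97 [259. 257.] 709 252 272 239 280
scene spice_jar_mid 0.57 [295. 239.] 893 285 305 213 263
{'fovy': 61.33095930825065, 'cx': 324.2866378111403, 'cy': 242.4848841931326, 'T_tool_cam': array([[-0.00113809, -0.95695547, -0.29023255,  0.07430308],
       [ 0.99999826, -0.00151815,  0.00108437, -0.0014156 ],
       [-0.00147831, -0.29023081,  0.95695553, -0.14350912],
       [ 0.        ,  0.        ,  0.        ,  1.        ]])}
```

```bash
python3 - <<'E'
import cv2
a=cv2.imread('pics/top0.png')[170:330,170:480]; cv2.imwrite('pics/v1.png',cv2.resize(a,(775,400),interpolation=cv2.INTER_CUBIC))
E
```

```text
(no output)
```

View pics/v1.png

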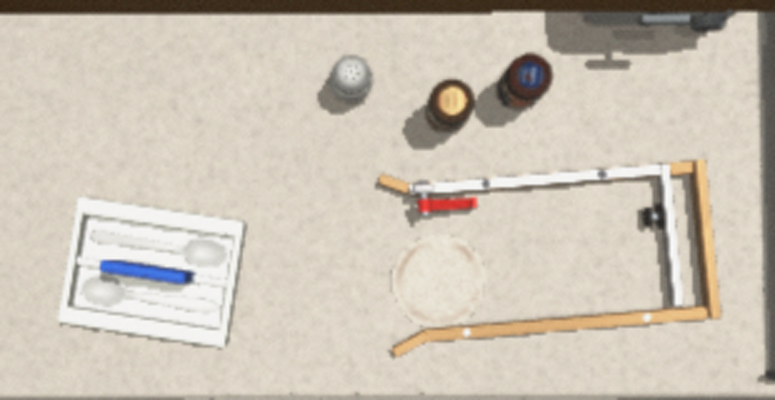

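```bash
cat >> h.py <<'E'
from scipy.optimize import least_squares
def fit2(m,P,model,px,x0):
    model=np.array(model,float)
    def w(p,X): 
        c,s=np.cos(p[2]),np.sin(p[2]); return np.c_[p[0]+c*X[:,0]-s*X[:,1],p[1]+s*X[:,0]+c*X[:,1],X[:,2]]
    r=least_squares(lambda p:(proj(m,P,w(p,model))-px).ravel(),x0)
    return r.x, np.round(r.fun.reshape(-1,2),1)
E
python3 - <<'E'
from h import *
m,P=cam('top')
c=lambda L:np.array(L)/2.5+170
# tray outer top corners z=28mm, handle ends top
M=[[.08,.06,.028],[.08,-.06,.028],[-.08,-.06,.028],[-.08,.06,.028]]
px=c([[244,222],[225,347],[60,321],[78,198]])
t,r=fit2(m,P,M,px,[.4,.1,-1.6]); print('tray',t,np.degrees(t[2]),r.tolist())
print('handle from px',ray(m,P,c([[100,268],[192,276]]),.07).mean(0))
# holder: lower rail inner mouth, rail inner end, left flare tip inner, right flare tip inner, back corners
M=[[0,-.063,.022],[.27,-.063,.022],[-.03,.079,.022],[-.03,-.079,.022]]
px=c([[427,331],[702,308],[379,188],[391,346]])
h,r=fit2(m,P,M,px,[.4,-.1,-1.6]); print('holder',h,np.degrees(h[2]),r.tolist())
print('catch',ray(m,P,c([[420,205],[477,202]]),.04))
print('bystanders',ray(m,P,c([[352,70],[452,98],[530,72]]),.1).round(3).tolist())
E
```

```text
tray [ 0.44418863  0.15144717 -1.71930478] -98.50890767787152 [[0.6, -0.5], [0.4, 0.3], [-1.0, 0.8], [-0.0, -0.6]]
handle from px [0.44436353 0.14904956 0.07      ]
holder [ 0.45048876 -0.09732621 -1.4938975 ] -85.59402171316243 [[-2.1, -0.0], [2.4, -0.1], [-0.5, -1.9], [0.2, 1.9]]
catch [[ 0.50545787 -0.10060498  0.04      ]
 [ 0.50804967 -0.15375014  0.04      ]]
bystanders [[0.623, -0.039, 0.1], [0.598, -0.128, 0.1], [0.621, -0.197, 0.1]]
```

```bash
cat >> h.py <<'E'
def plan(target,yaw,n,w):
    """rows to target (x,y,z) and tool-x yaw (deg), n equal steps"""
    T=pose(); p=T[:3,3].copy(); Q=R.from_matrix(T[:3,:3])
    y=np.radians(yaw); G=R.from_matrix(np.array([[np.cos(y),np.sin(y),0],[np.sin(y),-np.cos(y),0],[0,0,-1]]))
    rv=(Q.inv()*G).as_rotvec()/n; d=(np.array(target)-p)/n
    for i in range(n):
        print(np.round(np.r_[Q.inv().apply(d)*1000,np.degrees(rv),w],1).tolist()); Q=Q*R.from_rotvec(rv)
E
python3 -c "
from h import *
plan([.37,-.19,.28],81.5,10,85)"
```

```text
[31.6, -22.9, -4.9, 0.0, 0.0, -6.8, 85.0]
[34.1, -19.0, -4.9, 0.0, 0.0, -6.8, 85.0]
[36.1, -14.9, -4.9, 0.0, 0.0, -6.8, 85.0]
[37.6, -10.5, -4.9, 0.0, 0.0, -6.8, 85.0]
[38.6, -5.9, -4.9, 0.0, 0.0, -6.8, 85.0]
[39.0, -1.3, -4.9, 0.0, 0.0, -6.8, 85.0]
[38.9, 3.3, -4.9, 0.0, 0.0, -6.8, 85.0]
[38.2, 7.9, -4.9, 0.0, 0.0, -6.8, 85.0]
[37.0, 12.4, -4.9, 0.0, 0.0, -6.8, 85.0]
[35.3, 16.7, -4.9, 0.0, 0.0, -6.8, 85.0]
```

Call:
jog_arm(
  deltas=[
    [[32, -23, -5, 0, 0, -6.8, 85], [34, -19, -5, 0, 0, -6.8, 85], [36, -15, -5, 0, 0, -6.8, 85], [38, -10, -5, 0, 0, -6.8, 85], [39, -6, -5, 0, 0, -6.8, 85]],
  ],
)

```text
clock: 1.2
eef_pos: [0.2442, -0.3362, 0.2557]
tool_rot: [0.913, 0.407, -0.0, 0.0]
ft_force: [0.1, -0.0, -0.2]
grip_width: 0.0852
```

Call:
jog_arm(
  deltas=[
    [[39, -1, -5, 0, 0, -6.8, 85], [39, 3, -5, 0, 0, -6.8, 85], [38, 8, -5, 0, 0, -6.8, 85], [37, 12, -5, 0, 0, -6.8, 85], [0, 0, 0, 0, 0, 0, 85]],
  ],
)

```text
clock: 1.7
eef_pos: [0.3491, -0.2078, 0.2783]
tool_rot: [0.783, 0.622, 0.001, 0.003]
ft_force: [-0.2, -0.8, -0.2]
grip_width: 0.0849
```

```bash
python3 - <<'E'
from h import *
o=get_obs(); print(o['eef_pos'],o['joint_vel'].round(3)); m,P=cam('wrist'); np.savez('w1.npz',P=P)
im=camera('wrist'); h=[.4505,-.0973,-1.4939]
c,s=np.cos(h[2]),np.sin(h[2])
X=np.array([[0,-.063,.022],[.27,-.063,.022],[-.03,.079,.022],[-.03,-.079,.022],[.27,.063,.022]])
W=np.c_[h[0]+c*X[:,0]-s*X[:,1],h[1]+s*X[:,0]+c*X[:,1],X[:,2]]
print(proj(m,P,W).round())
save('w1.png',im)
for r in masks_of('holder','wrist')+masks_of('catch','wrist'):
    print(r['conf'],r['at'])
E
```

```text
[ 0.34909167 -0.20782274  0.27826579] [-0.033 -0.008 -0.017 -0.001 -0.048  0.005]
[[338.  77.]
 [409. 328.]
 [484. -11.]
 [311.  49.]
 [523. 296.]]
0.82 [500.0, 204.3]
0.69 [477.2, 60.8]
0.31 [500.4, 198.3]
```

View pics/w1.png

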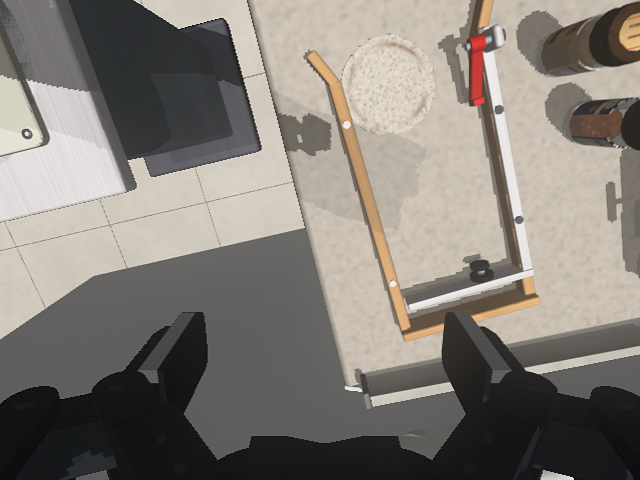

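```bash
python3 -c "
from h import *
plan([.44,0.02,.29],81.5,5,85)"
```

```text
[49.2, 7.3, -2.6, 0.0, 0.0, -1.0, 85.0]
[49.1, 8.2, -2.6, 0.0, 0.0, -1.0, 85.0]
[48.9, 9.1, -2.6, 0.0, 0.0, -1.0, 85.0]
[48.8, 10.0, -2.6, 0.0, 0.0, -1.0, 85.0]
[48.6, 10.8, -2.5, 0.0, 0.0, -1.0, 85.0]
```

Call:
jog_arm(
  deltas=[
    [[49, 7, -3, 0, 0, -1, 85], [49, 8, -3, 0, 0, -1, 85], [49, 9, -3, 0, 0, -1, 85], [49, 10, -3, 0, 0, -1, 85], [0, 0, 0, 0, 0, 0, 85]],
  ],
)

```text
clock: 2.35
eef_pos: [0.4225, -0.0309, 0.2877]
tool_rot: [0.772, 0.635, -0.001, 0.002]
ft_force: [-0.0, -0.9, 0.6]
grip_width: 0.085
```

```bash
python3 - <<'E'
from h import *
m,P=cam('wrist'); np.savez('w2.npz',P=P); print(pose()[:3,3])
im=camera('wrist'); save('w2.png',im)
print(cam('wrist')[1][:3,3]-P[:3,3])
for t in ['tray','tray_handle','catch']:
    for r in masks_of(t,'wrist')[:2]: print(t,r['conf'],r['at'])
E
```

```text
[ 0.4224671  -0.0308714   0.28767747]
[-0.00072141 -0.00200315 -0.00035726]
tray 0.77 [308.6, 40.8]
tray_handle 0.6 [310.8, 42.5]
catch 0.82 [421.9, 266.7]
```

View pics/w2.png

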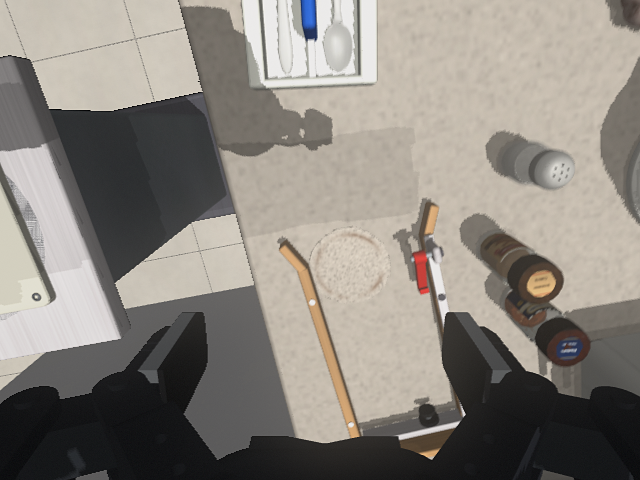

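```bash
python3 - <<'E'
import cv2
a=cv2.imread('pics/w2.png')[195:395,265:465]; cv2.imwrite('pics/v4.png',cv2.resize(a,(600,600),interpolation=cv2.INTER_CUBIC))
E
```

```text
(no output)
```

View pics/v4.png

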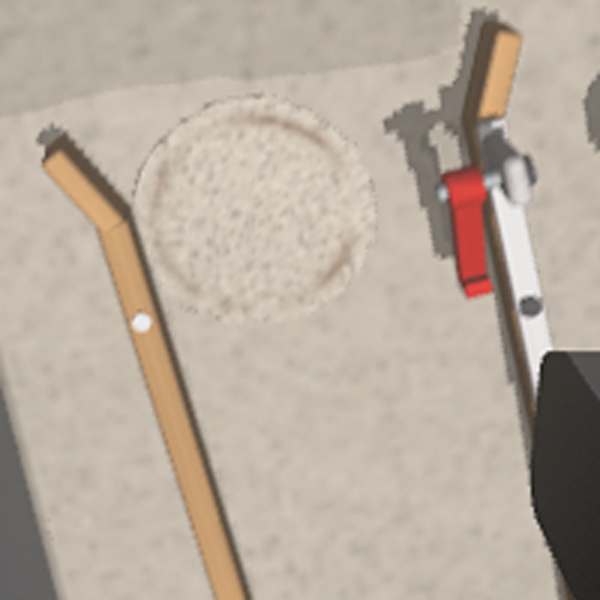

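```bash
cat > fit.py <<'E'
from h import *
m=camera_model('wrist'); P2=np.load('w2.npz')['P']; P1=np.load('w1.npz')['P']
mt,Pt=cam('top')
c=lambda x,y:(x/3+265,y/3+195)
hd=lambda p,W:np.c_[(W[:,:2]-p[:2])@np.array([[np.cos(p[2]),-np.sin(p[2])],[np.sin(p[2]),np.cos(p[2])]])]
# ground-truth comparison in holder frame: rays onto z=22mm
pts=[('Rtip',c(63,148),P2,-.03,-.079),('Rj',c(130,218),P2,0,-.063),('Rl',c(245,598),P2,None,-.063),('Ltip',c(497,28),P2,-.03,.079),('Lj',c(481,116),P2,0,.063),('Rl1',(404,300),P1,None,-.063),('Rj1',(342,79),P1,0,-.063)]
W=np.array([ray(m,P,px,.022)[0] for _,px,P,_,_ in pts])
def f(p):
    q=hd(p,W); return np.array([v for (n,_,_,x,y),(a,b) in zip(pts,q) for v in ([b-y] if x is None else [a-x,b-y])])
r=least_squares(f,[.45,-.097,-1.494],loss='soft_l1',f_scale=.002); print(r.x,np.degrees(r.x[2]))
for (n,*_,x,y),q in zip(pts,hd(r.x,W)): print(n,x,y,(q*1000).round(1))
# catch tip & tray near end in w2
q=hd(r.x,ray(m,P2,[c(465,297),c(493,293)],.02)); print('tip',q.round(4))
q=hd(r.x,ray(m,P2,[c(462,172)],.05)); print('pin',q.round(4))
E
python3 fit.py; python3 -c "
from h import *
plan([.444,.15,.12],81.5,6,85)"
```

```text
[ 0.45335963 -0.09847184 -1.49214842] -85.49380710013627
Rtip -0.03 -0.079 [-30.1 -78.4]
Rj 0 -0.063 [  1.6 -63.1]
Rl None -0.063 [169.3 -64.6]
Ltip -0.03 0.079 [-30.9  77.5]
Lj 0 0.063 [-1.6 66. ]
Rl1 None -0.063 [234.  -63.4]
Rj1 0 -0.063 [  1.  -62.3]
tip [[0.0657 0.0468]
 [0.067  0.057 ]]
pin [[0.006  0.0512]]
[31.3, -2.4, 27.7, 0.0, 0.1, -0.5, 85.0]
[31.3, -2.1, 27.7, 0.0, 0.1, -0.5, 85.0]
[31.3, -1.8, 27.8, 0.0, 0.1, -0.5, 85.0]
[31.2, -1.5, 27.8, 0.0, 0.1, -0.5, 85.0]
[31.2, -1.2, 27.8, 0.0, 0.1, -0.5, 85.0]
[31.2, -0.9, 27.9, 0.0, 0.1, -0.5, 85.0]
```

Call:
jog_arm(
  deltas=[
    [[31, -2, 25, 0, 0, -0.5, 85], [31, -2, 25, 0, 0, -0.5, 85], [31, -2, 25, 0, 0, -0.5, 85], [31, -2, 25, 0, 0, -0.5, 85], [31, -1, 25, 0, 0, -0.5, 85]],
  ],
)

```text
clock: 3.05
eef_pos: [0.4456, 0.1063, 0.1619]
tool_rot: [0.771, 0.636, 0.001, 0.007]
ft_force: [0.1, 0.5, 0.3]
grip_width: 0.085
```

Call:
jog_arm(
  deltas=[
    [[40, -1, 20, 0, 0, -0.5, 85], [0, 0, 0, 0, 0, 0, 85]],
  ],
)

```text
clock: 3.25
eef_pos: [0.4514, 0.1437, 0.1374]
tool_rot: [0.77, 0.638, -0.002, 0.006]
ft_force: [-1.0, -1.1, -0.2]
grip_width: 0.0849
```

```bash
python3 - <<'E'
from h import *
m,P=cam('wrist'); T=pose(); print(T[:3,3],np.degrees(np.arctan2(T[1,0],T[0,0])))
print(proj(m,P,[[.444,.15,.07]]))
im=camera('wrist'); save('w3.png',im); np.savez('w3.npz',P=P)
hsv=cv2.cvtColor(im,cv2.COLOR_RGB2HSV); b=((hsv[...,0]>105)&(hsv[...,0]<130)&(hsv[...,1]>150)&(hsv[...,2]>60)).astype(np.uint8)
n,l,s,c=cv2.connectedComponentsWithStats(b); k=1+np.argmax(s[1:,4]); print(s[k],c[k])
bx=cv2.boxPoints(cv2.minAreaRect(np.argwhere(l==k)[:,::-1].astype(np.float32))); print(bx,ray(m,P,bx,.07)); print(ray(m,P,bx,.07).mean(0))
plan([.444,.15,.038],81.5,3,85)
E
```

```text
[0.45139005 0.14366608 0.13741918] 79.21445636091447
[[308.33502695 252.27158619]]
[ 301  241   20   70 1092] [310.83241758 275.24450549]
[[300.63083 241.14037]
 [317.60135 240.43327]
 [320.48868 309.7296 ]
 [303.51816 310.4367 ]] [[0.44116699 0.15706366 0.07      ]
 [0.45030129 0.15570222 0.07      ]
 [0.44388372 0.11449104 0.07      ]
 [0.4342268  0.11592007 0.07      ]]
[0.4423947  0.13579425 0.07      ]
[2.6, -3.2, 33.4, 0.1, 0.2, -0.8, 85.0]
[2.5, -3.1, 33.4, 0.1, 0.2, -0.8, 85.0]
[2.4, -2.9, 33.5, 0.1, 0.2, -0.8, 85.0]
```

View pics/w3.png

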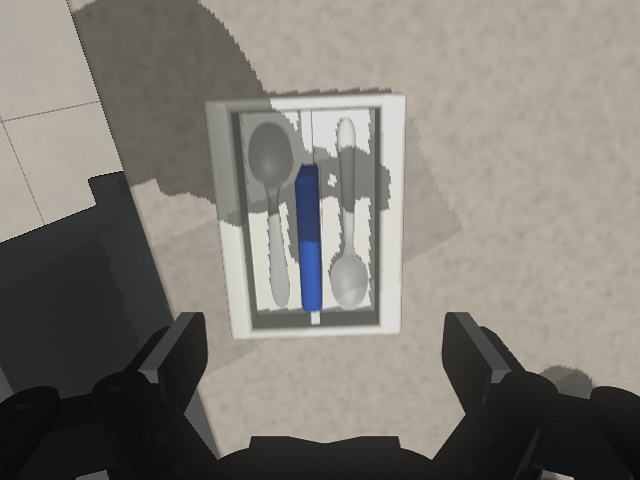

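```bash
python3 - <<'E'
from h import *
m,P=cam('wrist'); P=np.load('w3.npz')['P']
a=ray(m,P,[[308,167],[312,310]],.07); print(a,a.mean(0),np.linalg.norm(a[1]-a[0]),np.degrees(np.arctan2(*(a[0]-a[1])[[1,0]])))
M=[[.08,.06,.028],[.08,-.06,.028],[-.08,-.06,.028],[-.08,.06,.028]]
t,r=fit2(m,P,M,[[205,102],[405,94],[399,332],[233,338]],[.444,.15,1.42]);print(t,np.degrees(t[2]),r.tolist())
y=np.degrees(t[2]); plan([a.mean(0)[0],a.mean(0)[1],.038],81.5,3,85)
E
```

```text
[[0.4530853  0.19541872 0.07      ]
 [0.43906435 0.1152577  0.07      ]] [0.44607482 0.15533821 0.07      ] 0.08137798316157413 80.07876606540151
[0.44484498 0.15201228 1.41735723] 81.20858741437647 [[-2.4, -1.5], [2.1, -1.3], [2.2, 2.4], [-1.8, 2.4]]
[4.5, -2.8, 33.4, 0.1, 0.2, -0.8, 85.0]
[4.4, -2.7, 33.4, 0.1, 0.2, -0.8, 85.0]
[4.3, -2.5, 33.5, 0.1, 0.2, -0.8, 85.0]
```

Call:
jog_arm(
  deltas=[
    [[3.5, -2.5, 33, 0, 0.2, -0.8, 85], [3.5, -2.5, 33, 0, 0.2, -0.6, 85], [3, -2.5, 25, 0, 0.2, -0.5, 85], [0, 0, 8, 0, 0, 0, 85], [0, 0, 0, 0, 0, 0, 85]],
  ],
)

```text
clock: 3.8
eef_pos: [0.4515, 0.1413, 0.0415]
tool_rot: [0.766, 0.642, 0.005, 0.006]
ft_force: [0.2, -0.1, -0.2]
grip_width: 0.085
```

```bash
python3 - <<'E'
from h import *
plan([.4445,.152,.038],81.2,1,85)
E
```

```text
[9.3, -8.8, 3.3, 0.9, 0.0, -1.2, 85.0]
```

Call:
jog_arm(
  deltas=[
    [[10, -9, 3, 0.9, 0, -1.2, 85], [4, -3, 0, 0, 0, 0, 85], [0, 0, 0, 0, 0, 0, 85]],
  ],
)

```text
clock: 4.1
eef_pos: [0.4446, 0.1568, 0.0418]
tool_rot: [0.761, 0.649, 0.002, 0.001]
ft_force: [0.8, 0.5, 0.3]
grip_width: 0.0852
```

```bash
python3 - <<'E'
from h import *
plan([.4445,.152,.038],81.2,1,85); print(get_obs()['joint_pos'])
E
```

```text
[-4.7, 0.7, 3.8, 0.2, -0.1, -0.2, 85.0]
[ 3.39153406e-01  3.58746387e-01 -3.74001254e-01  8.33350534e-01
 -1.75782650e-04  2.06761729e+00]
```

Call:
jog_arm(
  deltas=[
    [[-4, 0, 3, 0.2, 0, 0, 85], [0, 0, 0, 0, 0, 0, 40], [0, 0, 0, 0, 0, 0, 20], [0, 0, 0, 0, 0, 0, 5], [0, 0, 0, 0, 0, 0, 5]],
  ],
)

```text
clock: 4.6
eef_pos: [0.4454, 0.1536, 0.0406]
tool_rot: [0.76, 0.65, 0.003, 0.0]
ft_force: [-0.3, 0.0, 0.0]
grip_width: 0.0278
```

Call:
jog_arm(
  deltas=[
    [[0, 0, 0, 0, 0, 0, 5], [0, 0, 0, 0, 0, 0, 5], [0, 0, 0, 0, 0, 0, 5]],
  ],
)

```text
clock: 4.9
eef_pos: [0.4453, 0.1537, 0.0408]
tool_rot: [0.76, 0.65, 0.003, 0.0]
ft_force: [-0.8, -1.0, 0.4]
grip_width: 0.0111
```

Call:
jog_arm(
  deltas=[
    [[0, 0, -12, 0, 0, 0, 5], [0, 0, -12, 0, 0, 0, 5], [0, 0, 0, 0, 0, 0, 5]],
  ],
)

```text
clock: 5.2
eef_pos: [0.4422, 0.1525, 0.0624]
tool_rot: [0.76, 0.65, -0.001, -0.001]
ft_force: [0.5, 0.5, -5.2]
grip_width: 0.0109
```

```bash
python3 - <<'E'
from h import *
print(get_obs()['ft_force'],pose()[:3,3]); plan([.4435,.026,.062],94.5,7,5)
E
```

```text
[ 0.48571998  0.54158855 -5.17864637] [0.44215194 0.15253977 0.06240919]
[-17.8, 3.0, 0.0, -0.0, -0.0, -1.9, 5.0]
[-17.9, 2.4, 0.0, -0.0, -0.0, -1.9, 5.0]
[-18.0, 1.8, 0.0, -0.0, -0.0, -1.9, 5.0]
[-18.0, 1.2, 0.1, -0.0, -0.0, -1.9, 5.0]
[-18.1, 0.6, 0.1, -0.0, -0.0, -1.9, 5.0]
[-18.1, -0.0, 0.1, -0.0, -0.0, -1.9, 5.0]
[-18.1, -0.6, 0.1, -0.0, -0.0, -1.9, 5.0]
```

Call:
jog_arm(
  deltas=[
    [[-18, 3, 0, 0, 0, -2, 5], [-18, 2.5, 0, 0, 0, -2, 5], [-18, 2, 0, 0, 0, -2, 5], [-18, 1, 0, 0, 0, -2, 5], [-18, 0.5, 0, 0, 0, -2, 5]],
  ],
)

```text
clock: 5.7
eef_pos: [0.4394, 0.0605, 0.0567]
tool_rot: [0.696, 0.718, -0.004, -0.004]
ft_force: [0.8, -0.4, -5.0]
grip_width: 0.011
```

Call:
jog_arm(
  deltas=[
    [[-18, 0, 0, 0, 0, -2, 5], [-12, 0, 0, 0, 0, -2, 5], [0, 0, 0, 0, 0, 0, 5]],
  ],
)

```text
clock: 6.0
eef_pos: [0.4372, 0.0272, 0.0529]
tool_rot: [0.671, 0.742, -0.007, -0.007]
ft_force: [0.7, 0.6, -4.8]
grip_width: 0.0113
```

```bash
cat >> h.py <<'E'
H=[.4533,-.0985,np.radians(-85.5)]
def where():
    T=pose(); c,s=np.cos(H[2]),np.sin(H[2]); d=T[:2,3]-H[:2]
    print('TCP in holder mm',np.round([1000*(c*d[0]+s*d[1]),1000*(-s*d[0]+c*d[1]),1000*T[2,3]],1),'yaw',np.degrees(np.arctan2(T[1,0],T[0,0])).round(2),'tilt',T[:2,2].round(3),'F',get_obs()['ft_force'].round(1))
E
python3 - <<'E'
from h import *
where(); plan([.4435,.026,.062],94.5,1,5)
E
```

```text
TCP in holder mm [-126.6   -6.2   52.9] yaw 95.76 tilt [-0.019 -0.002] F [ 0.7  0.6 -4.8]
[-1.8, 6.0, -9.2, -1.1, 0.0, 1.3, 5.0]
```

Call:
jog_arm(
  deltas=[
    [[-1, 6, 0, -1.1, 0, 1.3, 5], [0, 0, 4, 0, 0, 0, 5], [0, 0, 0, 0, 0, 0, 5]],
  ],
)

```text
clock: 6.3
eef_pos: [0.4422, 0.0277, 0.0467]
tool_rot: [0.68, 0.733, -0.0, -0.001]
ft_force: [-0.6, -0.5, -4.6]
grip_width: 0.0113
```

```bash
python3 - <<'E'
from h import *
where(); plan([.4435,.026,.042],94.5,1,5)
im=camera('wrist'); save('w4.png',im); np.savez('w4.npz',P=cam('wrist')[1])
E
```

```text
TCP in holder mm [-126.7   -1.2   46.7] yaw 94.29 tilt [-0.002  0.001] F [-0.6 -0.5 -4.6]
[-1.8, 1.2, 4.7, -0.1, -0.1, -0.2, 5.0]
```

View pics/w4.png

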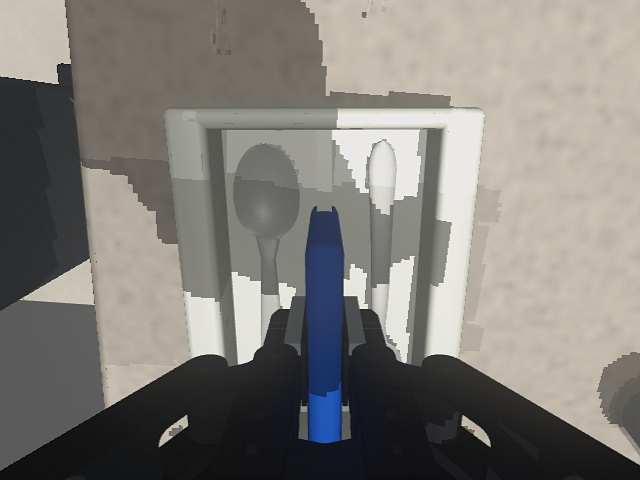

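Call:
jog_arm(
  deltas=[
    [[0, 1, 4, 0, 0, 0, 5], [0, 0, 2, 0, 0, 0, 5], [0, 0, 0, 0, 0, 0, 5]],
  ],
)

```text
clock: 6.65
eef_pos: [0.444, 0.0287, 0.0408]
tool_rot: [0.68, 0.734, 0.0, -0.0]
ft_force: [-0.9, -1.9, -0.4]
grip_width: 0.0108
```

```bash
python3 - <<'E'
from h import *
where()
im=camera('top'); save('top2.png',im)
cv2.imwrite('pics/v7.png',cv2.resize(cv2.cvtColor(im[220:320,220:460],cv2.COLOR_RGB2BGR),(792,330),interpolation=cv2.INTER_CUBIC))
E
```

```text
TCP in holder mm [-127.5    0.7   40.8] yaw 94.39 tilt [-0.     0.001] F [-0.9 -1.9 -0.4]
```

View pics/v7.png

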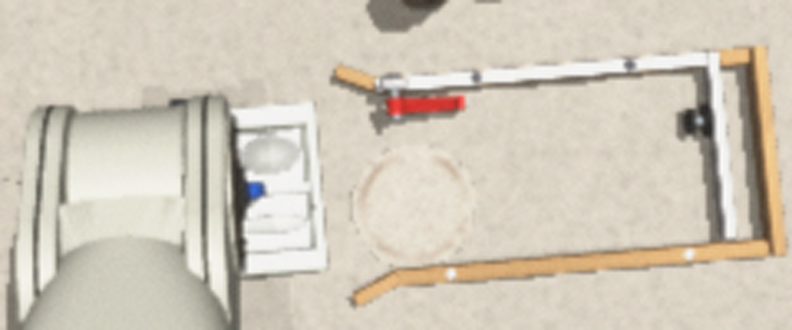

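```bash
python3 - <<'E'
from h import *
m,P=cam('top'); W=ray(m,P,np.array([[315,102],[326,269]])/3.3+220,.028)
c,s=np.cos(H[2]),np.sin(H[2]); d=W[:,:2]-H[:2]; print(np.c_[c*d[:,0]+s*d[:,1],-s*d[:,0]+c*d[:,1]])
E
```

```text
[[-0.04606391  0.0592571 ]
 [-0.04797477 -0.05949498]]
```

Call:
jog_arm(
  deltas=[
    [[-10, -0.5, 0, 0, 0, 0, 5], [-10, 0, 0, 0, 0, 0, 5], [-10, 0, 0, 0, 0, 0, 5], [0, 0, 0, 0, 0, 0, 5]],
  ],
)

```text
clock: 7.1
eef_pos: [0.4464, -0.0037, 0.041]
tool_rot: [0.679, 0.734, 0.001, -0.0]
ft_force: [-0.1, -0.4, -4.9]
grip_width: 0.0114
```

```bash
python3 - <<'E'
from h import *
where()
E
```

```text
TCP in holder mm [-95.1   0.5  41. ] yaw 94.41 tilt [0.001 0.001] F [-0.1 -0.4 -4.9]
```

Call:
jog_arm(
  deltas=[
    [[-10, 0, 0.3, 0, 0, 0, 5], [-10, 0, 0.3, 0, 0, 0, 5], [-10, 0, 0, 0, 0, 0, 5], [-10, 0, 0, 0, 0, 0, 5], [0, 0, 0, 0, 0, 0, 5]],
  ],
)

```text
clock: 7.6
eef_pos: [0.4503, -0.0476, 0.0408]
tool_rot: [0.68, 0.733, 0.001, 0.0]
ft_force: [0.5, -1.4, -2.4]
grip_width: 0.0108
```

```bash
python3 - <<'E'
from h import *
where()
E
```

```text
TCP in holder mm [-51.    1.   40.8] yaw 94.34 tilt [0.002 0.002] F [ 0.5 -1.4 -2.4]
```

Call:
jog_arm(
  deltas=[
    [[-6, -0.7, 0, 0, 0, -0.1, 5], [-6, 0, 0, 0, 0, 0, 5], [-6, 0, 0, 0, 0, 0, 5], [-6, 0, 0, 0, 0, 0, 5]],
  ],
)

```text
clock: 8.0
eef_pos: [0.4513, -0.0718, 0.0408]
tool_rot: [0.678, 0.735, 0.002, -0.001]
ft_force: [0.4, 2.3, -1.7]
grip_width: 0.0114
```

```bash
python3 - <<'E'
from h import *
where()
E
```

```text
TCP in holder mm [-26.8   0.1  40.8] yaw 94.55 tilt [0.002 0.005] F [ 0.4  2.3 -1.7]
```

Call:
jog_arm(
  deltas=[
    [[-8, 0, 0, 0.2, 0, 0, 5], [-8, 0, 0, 0, 0, 0, 5], [-8, 0, 0, 0, 0, 0, 5], [-8, 0, 0, 0, 0, 0, 5], [0, 0, 0, 0, 0, 0, 5]],
  ],
)

```text
clock: 8.5
eef_pos: [0.4547, -0.1076, 0.0408]
tool_rot: [0.679, 0.735, 0.001, -0.001]
ft_force: [-0.3, -1.0, -2.0]
grip_width: 0.0109
```

```bash
python3 - <<'E'
from h import *
where(); im=camera('scene'); save('s1.png',im)
cv2.imwrite('pics/v8.png',cv2.resize(cv2.cvtColor(im[190:340,250:450],cv2.COLOR_RGB2BGR),(800,600),interpolation=cv2.INTER_CUBIC))
E
```

```text
TCP in holder mm [ 9.2  0.7 40.8] yaw 94.55 tilt [-0.001  0.003] F [-0.3 -1.  -2. ]
```

View pics/v8.png

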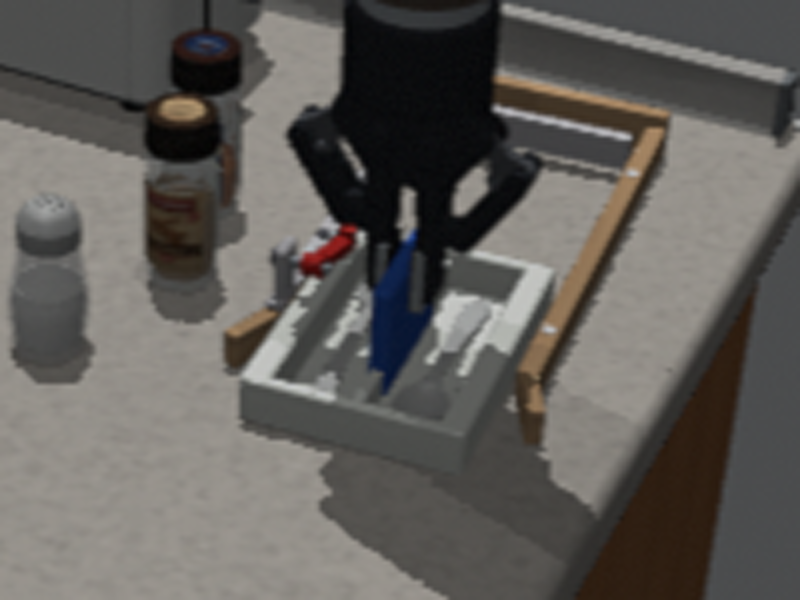

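Call:
jog_arm(
  deltas=[
    [[-9, -0.3, 0, 0.1, 0, 0, 5], [-9, 0, 0, 0, 0, 0, 5], [-9, 0, 0, 0, 0, 0, 5], [-9, 0, 0, 0, 0, 0, 5], [0, 0, 0, 0, 0, 0, 5]],
  ],
)

```text
clock: 9.05
eef_pos: [0.4576, -0.1455, 0.0409]
tool_rot: [0.678, 0.735, 0.001, -0.002]
ft_force: [1.1, -0.5, -1.8]
grip_width: 0.0112
```

```bash
python3 - <<'E'
from h import *
where()
E
```

```text
TCP in holder mm [47.2  0.6 40.9] yaw 94.64 tilt [-0.002  0.004] F [ 1.1 -0.5 -1.8]
```

Call:
jog_arm(
  deltas=[
    [[-9, -0.3, 0, 0, 0, 0, 5], [-9, 0, 0, 0, 0, 0, 5], [-9, 0, 0, 0, 0, 0, 5], [-9, 0, 0, 0, 0, 0, 5], [0, 0, 0, 0, 0, 0, 5]],
  ],
)

```text
clock: 9.55
eef_pos: [0.4605, -0.1839, 0.0409]
tool_rot: [0.678, 0.735, 0.001, -0.002]
ft_force: [0.2, 0.1, -2.0]
grip_width: 0.0109
```

```bash
python3 - <<'E'
from h import *
where()
E
```

```text
TCP in holder mm [85.7  0.5 40.9] yaw 94.65 tilt [-0.002  0.005] F [ 0.2  0.1 -2. ]
```

Now to about 118, then small steps.

Call:
jog_arm(
  deltas=[
    [[-8, -0.3, 0, 0.2, 0, 0.1, 5], [-8, 0, 0, 0, 0, 0, 5], [-6, 0, 0, 0, 0, 0, 5], [-4, 0, 0, 0, 0, 0, 5], [0, 0, 0, 0, 0, 0, 5]],
  ],
)

```text
clock: 10.05
eef_pos: [0.4625, -0.21, 0.0411]
tool_rot: [0.678, 0.735, 0.001, -0.005]
ft_force: [-0.2, 2.3, -0.9]
grip_width: 0.0112
```

Call:
jog_arm(
  deltas=[
    [[-3, 0, 0, 0, 0, 0, 5], [-3, 0, 0, 0, 0, 0, 5]],
  ],
)

```text
clock: 10.25
eef_pos: [0.4628, -0.2152, 0.0411]
tool_rot: [0.677, 0.736, 0.002, -0.005]
ft_force: [-1.2, 4.6, 2.5]
grip_width: 0.0113
```

```bash
python3 - <<'E'
from h import *
where()
E
```

```text
TCP in holder mm [117.1   0.3  41.1] yaw 94.7 tilt [-0.005  0.01 ] F [-1.2  4.6  2.5]
```

Call:
jog_arm(
  deltas=[
    [[-3, 0, -0.2, 0.2, -0.3, 0.1, 5], [-3, 0, 0, 0, 0, 0, 5], [-3, 0, 0, 0, 0, 0, 5]],
  ],
)

```text
clock: 10.55
eef_pos: [0.4633, -0.2238, 0.0411]
tool_rot: [0.678, 0.735, -0.001, -0.005]
ft_force: [-0.3, 5.4, 1.3]
grip_width: 0.0109
```

```bash
python3 - <<'E'
from h import *
where()
E
```

```text
TCP in holder mm [125.7   0.2  41.1] yaw 94.66 tilt [-0.009  0.006] F [-0.3  5.4  1.3]
```

Call:
jog_arm(
  deltas=[
    [[-2.5, 0, -0.2, -0.3, -0.2, 0, 5], [-2.5, 0, 0, 0, 0, 0, 5]],
  ],
)

```text
clock: 10.75
eef_pos: [0.4634, -0.2292, 0.0409]
tool_rot: [0.678, 0.735, -0.0, -0.003]
ft_force: [-0.3, 4.9, 2.0]
grip_width: 0.011
```

Call:
jog_arm(
  deltas=[
    [[-2.5, 0, 0, 0, 0, 0, 5], [-2.5, 0, 0, 0, 0, 0, 5]],
  ],
)

```text
clock: 10.95
eef_pos: [0.4638, -0.2343, 0.0409]
tool_rot: [0.678, 0.735, -0.0, -0.003]
ft_force: [-1.1, 3.5, 0.1]
grip_width: 0.0113
```

```bash
python3 - <<'E'
from h import *
where()
E
```

```text
TCP in holder mm [136.2  -0.2  40.9] yaw 94.66 tilt [-0.004  0.004] F [-1.1  3.5  0.1]
```

Call:
jog_arm(
  deltas=[
    [[-2.5, 0, 0, 0, 0, 0, 5], [-2, 0, 0, 0, 0, 0, 5]],
  ],
)

```text
clock: 11.15
eef_pos: [0.464, -0.2383, 0.0409]
tool_rot: [0.678, 0.735, 0.001, -0.004]
ft_force: [-1.0, 7.2, 1.6]
grip_width: 0.0112
```

Call:
jog_arm(
  deltas=[
    [[-2, 0, 0, 0, 0, 0, 5], [-2, 0, 0, 0, 0, 0, 5]],
  ],
)

```text
clock: 11.35
eef_pos: [0.4641, -0.2409, 0.041]
tool_rot: [0.677, 0.736, 0.002, -0.005]
ft_force: [-1.2, 7.4, 2.4]
grip_width: 0.011
```

```bash
python3 - <<'E'
from h import *
where(); im=camera('scene'); save('s2.png',im)
for r in masks_of('catch','scene')[:2]: print(r['conf'],r['at'],r['pixels'].sum())
cv2.imwrite('pics/v9.png',cv2.resize(cv2.cvtColor(im[200:320,290:450],cv2.COLOR_RGB2BGR),(800,600),interpolation=cv2.INTER_CUBIC))
E
```

```text
TCP in holder mm [142.8  -0.4  41. ] yaw 94.76 tilt [-0.005  0.009] F [-1.2  7.4  2.4]
0.67 [331.9, 249.5] 96
```

View pics/v9.png

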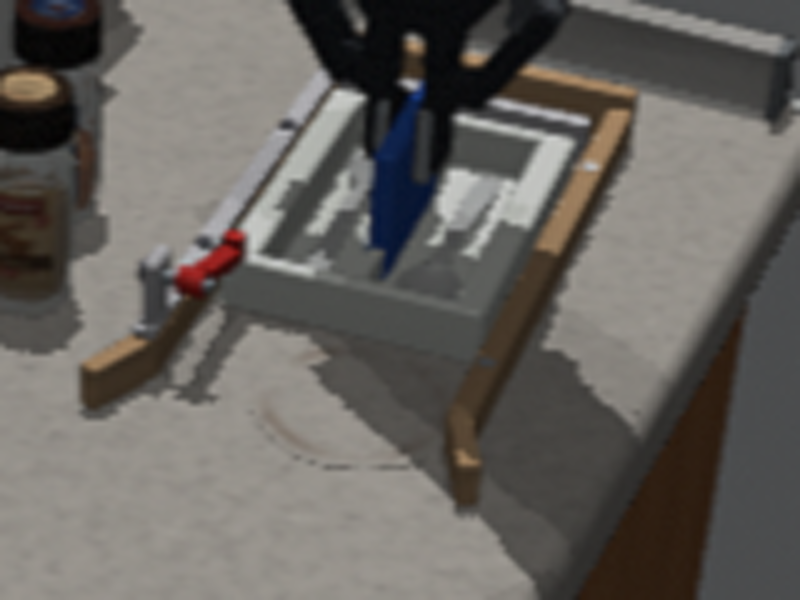

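Call:
jog_arm(
  deltas=[
    [[-2.5, 0, -0.2, 0, -0.3, 0, 5], [-2.5, 0, 0, 0, 0, 0, 5]],
  ],
)

```text
clock: 11.65
eef_pos: [0.4641, -0.2438, 0.041]
tool_rot: [0.676, 0.736, 0.002, -0.005]
ft_force: [-1.2, 9.3, 4.9]
grip_width: 0.011
```

```bash
cat > ck.py <<'E'
from h import *
where(); im=camera('scene'); save('s%d.png'%int(100*get_obs()['clock']),im)
h=cv2.cvtColor(im,cv2.COLOR_RGB2HSV)[235:265,315:350]; r=((h[...,0]<8)|(h[...,0]>172))&(h[...,1]>150)
ys,xs=np.nonzero(r); print('red',len(xs),xs.min()+315,xs.max()+315,ys.min()+235,ys.max()+235,xs.mean()+315,ys.mean()+235)
E
python3 - <<'E'
from h import *
im=cv2.cvtColor(cv2.imread('pics/s2.png'),cv2.COLOR_BGR2RGB)
h=cv2.cvtColor(im,cv2.COLOR_RGB2HSV)[235:265,315:350]; r=((h[...,0]<8)|(h[...,0]>172))&(h[...,1]>150)
ys,xs=np.nonzero(r); print('before',len(xs),xs.min()+315,xs.max()+315,ys.min()+235,ys.max()+235,xs.mean()+315,ys.mean()+235)
E
python3 ck.py
```

```text
before 65 325 337 246 259 331.7846153846154 252.69230769230768
TCP in holder mm [145.7  -0.6  41. ] yaw 94.86 tilt [-0.005  0.009] F [-1.2  9.3  4.9]
red 67 325 337 246 259 331.86567164179104 252.82089552238807
```

Call:
jog_arm(
  deltas=[
    [[-3, 0.3, -0.6, 0.2, -0.3, 0.2, 5], [-3, 0, -0.3, 0, 0, 0, 5]],
  ],
)

```text
clock: 11.9
eef_pos: [0.4643, -0.2459, 0.0415]
tool_rot: [0.677, 0.736, 0.001, -0.007]
ft_force: [-0.9, 11.2, 4.0]
grip_width: 0.0111
```

```bash
python3 ck.py
```

```text
TCP in holder mm [147.9  -0.6  41.5] yaw 94.82 tilt [-0.009  0.012] F [-0.9 11.2  4. ]
red 59 325 337 251 259 331.6101694915254 255.03389830508473
```

```bash
ls pics; python3 - <<'E'
import cv2,glob
f=sorted(glob.glob('pics/s1*.png'),key=len)[-1]; f=max(glob.glob('pics/s1???.png')); print(f)
cv2.imwrite('pics/v10.png',cv2.resize(cv2.imread(f)[230:290,295:375],(800,600),interpolation=cv2.INTER_CUBIC))
E
```

```text
s1.png
s1170.png
s1195.png
s2.png
scene0.png
top0.png
top2.png
v1.png
v4.png
v7.png
v8.png
v9.png
w1.png
w2.png
w3.png
w4.png
pics/s1195.png
```

View pics/v10.png

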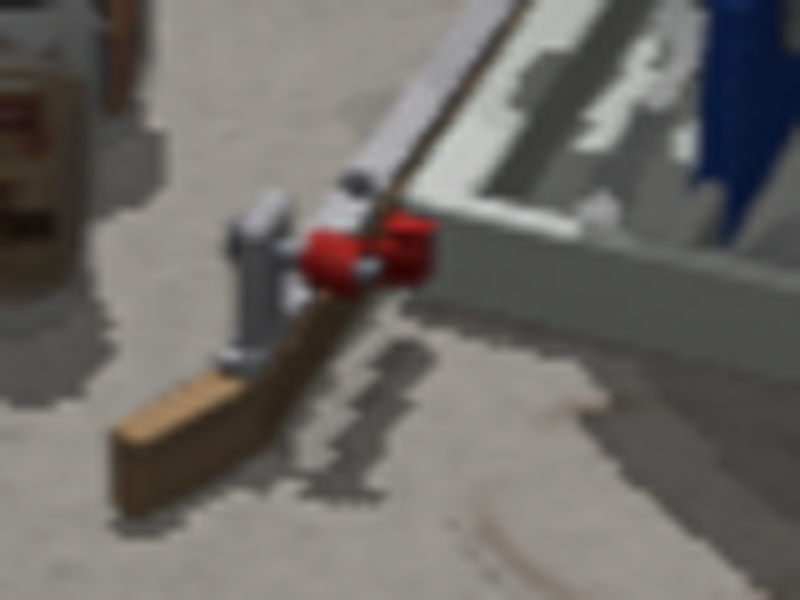

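Call:
jog_arm(
  deltas=[
    [[0, 0, 0, 0, 0, 0, 5], [1.5, 0, 0, 0, 0, 0, 5], [1, 0, -0.2, 0, 0, 0, 5], [0, 0, 0, 0, 0, 0, 5]],
  ],
)

```text
clock: 12.35
eef_pos: [0.4648, -0.2448, 0.0414]
tool_rot: [0.677, 0.736, 0.001, -0.006]
ft_force: [-0.3, 4.4, 0.2]
grip_width: 0.0113
```

```bash
python3 - <<'E'
from h import *
im=cv2.cvtColor(cv2.imread('pics/scene0.png'),cv2.COLOR_BGR2RGB)
h=cv2.cvtColor(im,cv2.COLOR_RGB2HSV)[235:265,315:350]; r=((h[...,0]<8)|(h[...,0]>172))&(h[...,1]>150)
ys,xs=np.nonzero(r); print('initial',len(xs),xs.min()+315,xs.max()+315,ys.min()+235,ys.max()+235,xs.mean()+315,ys.mean()+235)
E
python3 ck.py
```

```text
initial 57 325 337 251 259 331.4035087719298 254.96491228070175
TCP in holder mm [146.8  -0.   41.4] yaw 94.74 tilt [-0.008  0.01 ] F [-0.3  4.4  0.2]
red 57 325 337 251 259 331.57894736842104 255.05263157894737
```

Call:
jog_arm(
  deltas=[
    [[0, 0, 0, 0, 0, 0, 20], [0, 0, 0, 0, 0, 0, 32], [0, 0, 0, 0, 0, 0, 32], [0, 0, 0, 0, 0, 0, 32]],
  ],
)

```text
clock: 12.8
eef_pos: [0.465, -0.248, 0.0425]
tool_rot: [0.678, 0.735, -0.001, -0.004]
ft_force: [0.3, -0.1, 1.0]
grip_width: 0.0318
```

Call:
jog_arm(
  deltas=[
    [[0, 0, -15, 0, 0, 0, 32], [0, 0, -25, 0, 0, 0, 32], [0, 0, -35, 0, 0, 0, 32], [0, 0, -35, 0, 0, 0, 32], [0, 0, -35, 0, 0, 0, 32]],
  ],
)

```text
clock: 13.3
eef_pos: [0.4618, -0.2477, 0.1863]
tool_rot: [0.679, 0.734, -0.004, -0.01]
ft_force: [0.2, 0.3, -0.5]
grip_width: 0.0323
```

Call:
jog_arm(
  deltas=[
    [[0, 0, -35, 0, 0, 0, 32], [0, -20, -35, 0, 0, 0, 32], [0, -30, 0, 0, 0, 0, 32], [0, 0, 0, 0, 0, 0, 32]],
  ],
)

```text
clock: 13.7
eef_pos: [0.4146, -0.2544, 0.2667]
tool_rot: [0.678, 0.735, -0.004, -0.004]
ft_force: [0.1, -0.8, 0.2]
grip_width: 0.0318
```

```bash
python3 ck.py; python3 - <<'E'
from h import *
im=camera('wrist'); save('w5.png',im)
s=camera('scene')
c=lambda i:cv2.cvtColor(i,cv2.COLOR_RGB2BGR)
cv2.imwrite('pics/v11.png',np.hstack([cv2.resize(c(im),(400,300)),cv2.resize(c(s[200:320,290:450]),(400,300),interpolation=cv2.INTER_CUBIC)]))
E
```

```text
TCP in holder mm [152.4 -50.8 266.7] yaw 94.55 tilt [-0.011 -0.   ] F [ 0.1 -0.8  0.2]
red 57 325 337 251 259 331.57894736842104 255.05263157894737
```

View pics/v11.png

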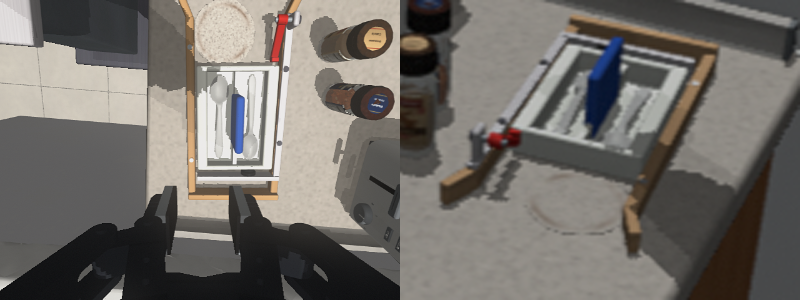

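The tray is home and straight between the rails. The catch hangs behind it and the gripper is clear.

```bash
python3 -c "
from h import *
print(job_done())"
```

```text
the job is handed in; nothing more can be done
None
```

The tray is home in its holder with the red catch down behind it, and I handed the job in after about 14 s of the 72 s allowed. No verdict is reported.

**What I did:** I gripped the tray by the blue handle, set it flat in front of the mouth, and slid it in along the worktop in small steps. The rim lifted the catch on the way in. The catch dropped by itself at a handle position of about 148 mm, with the buffer pressed. I then eased the push off, opened the fingers to 32 mm and lifted straight up.

**Final checks:**
- **Catch:** in the scene picture it has practically the same outline as when it hung free at the start, so I take it to be fully down.
- **Tray:** it looks flat and in line with the rails. At release the tool stood at about 147 mm, and I did not measure the tray's own position after letting go.
- **Force:** the highest wrist reading between moves was about 11 N, so contact with the holder should have stayed under 20 N. I did not measure that contact directly.
- **Bystanders:** both spice jars are standing upright in the last picture. The salt shaker is outside that view, so I did not check it after the final move. The arm never went near it.

One small disagreement: the catch pin seemed to sit 6 mm short of its nominal place and the tip 4 mm past it. I therefore relied on force and on seeing the catch drop rather than on a computed home position.

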